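# Set the marking plate to the scribed line and weigh it down

## Task

On the wooden marking board, slide the flat metal plate along its rails with light fingertip pressure from above (enough to carry it along, never more than 25 N) until its front edge lies on the line scribed across the board. Then set the small thick marble block gently down flat on about the middle of the uncovered part of the plate to hold it there, let go, and leave the plate's edge still on the line. Leave everything else where it is.

Things in the scene. Friction and masses are not known exactly. Their poses are not given: they have to be found in the camera images.
- board: Fixed wooden board 380 x 170 x 18 mm. Origin: centre of underside, on the table; x along the plate's travel, towards the line; z up. Two full-length steel rails: lips overhang the plate, reach 36 mm above the table and leave y -50 to +50 mm open. A wooden bridge (x -190 to -85 mm, full width, top 54 mm above the table) always hides the plate's rear end.
- plate: Aluminium plate 230 x 108 mm, captive under rails and bridge: only its bare top can be reached, to be dragged by friction (coefficient uncertain; press harder if it slips; over 25 N marks it: feel for it at about 10 mm/s). 3 to 13 mm thick, one of a set: not measured. Slides along the board's x, needs about 9 N, stays where left. Origin: centre of underside, 18 mm above the table; axes as board.
- plate_edge (a point): Middle of the plate's front (+x) edge, at its underside, 18 mm above the table. Starts 35 to 80 mm short of the line; nothing stops it there: it can run 40 mm past and be slid back.
- line (a point): Middle of the dark scribed line, 2 mm wide, straight across the board along its y (also marked on the rail lips); on the board's top, 18 mm above the table, 130 mm in +x from the board's middle. Axes as the board's.
- weight: The marble weight: small thick loose block 50 (x) x 80 (y) x 35 (z) mm, about 0.4 kg. Origin: centre of its underside.
- slab: Bystander: broad thin loose marble slab 100 x 85 x 20 mm. Origin: centre of its underside.
- spool_a: Bystander: upright thread spool, 38 mm across, 50 mm high. Origin: centre of its underside.
- spool_b: Bystander: upright thread spool, 38 mm across, 50 mm high. Origin: centre of its underside.
- pin_jar: Bystander: clear closed jar, 56 mm across, 70 mm high. Origin: centre of its underside.
- pin_dish: Bystander: shallow steel dish, 90 mm across, 20 mm high. Origin: centre of its underside.
- ruler: Bystander: wooden ruler 30 (x) x 200 (y) x 5 mm lying flat. Origin: centre of its underside.
- tape: Bystander: round black tape case, 60 mm across, 22 mm high. Origin: centre of its underside.
- shears: Bystander: closed shears about 235 mm long (along x), 12 mm high, lying flat. Origin: on the table near their middle.
Things that resemble listed ones, but are neither listed nor needed, are in the scene too. Leave any purple or turquoise look-alike of the weight alone.

How it is judged:
By the outcome, as a careful person would: the job done as asked, in the order asked, and still so for the second after the job is handed in, with the robot touching nothing.
It also fails if it takes over 72 s, if anything falls off the work surface, if the arm or the gripper's body presses on something with over 40 N, if the wrist force passes 120 N, or if a joint passes its speed limit or range.

## Robot

A 6-joint arm with a two-finger parallel gripper is mounted at the origin on the work surface. World frame = base frame: x ahead of the robot, y to its left, z up, the work surface at z = 0. Lengths are in m, angles in degrees, forces in N, time in s.
With the tool pointing down it reaches from about 0.375 to 0.9 m from the base axis. Payload 3.1 kg.
Tool frame: the origin (TCP) lies between the finger pads; the fingertips stand 22 mm ahead of it and the grasp point (between the pads) lies 3 mm ahead of it (bot.tip_extent is the distance from the TCP to the fingertips, in m); y points along the fingers, z is the direction in which the jaws open and shut, and the axes are right-handed (so a half turn about y gives the same grasp; the last joint's range is limited). The gripper opens to 87 mm and grips with 3 to 60 N. Pads are 19 mm wide; open, the fingers measure 117 mm over their backs; the gripper's body (75 mm by 190 mm) begins 51 mm behind the grasp point.
Start: joints at [54.746, 30.224, 82.088, -0, 67.689, -10.227], TCP at [0.264, 0.566, 0.245] pointing down, gripper open.
Joint ranges: [-176.69, 176.69], [-43.24, 126.21], [12.49, 139.97], [-82, 262], [0, 151.66], [-163.58, 163.58]. Speed limits (degrees/s): [159.86, 159.86, 180, 180, 180, 180].

## Interface

Orientations are given as a 3x3 rotation matrix whose columns are the frame's x, y, z axes.
In Python, from rig import bot, eyes, models gives the robot as it stands. The module is installed in compiled form; this text tells all that it offers.
- The arm moves only by the tool arm_command, never from a script. Its arguments are lists of equal length, an entry for each row: "translation": the shift along the tool's x, y, z each as a share of 0.08 m, from -1 to 1, a list of three; "rotation": the turn, a rotation vector about the tool's x, y, z each as a share of 60 degrees, from -1 to 1, a list of three; "grip": the closure, from -1 (fully open) to 1 (shut), so that 0 is half open. In form: {"translation": [[x, y, z], ...], "rotation": [[rx, ry, rz], ...], "grip": [grip, ...]}. A call has 1 to 5 rows; each row is the pose to reach, as a shift and turn from the pose commanded when the call began, along the tool's axes at that moment; what a row does not reach only later rows make up. A row lasts 1/10 s, in which the tool goes at most 50 mm and 8.59 degrees, less where a joint would pass 70% of its speed; a pose out of reach is approached as far as the arm can. A call with a number of a shift or a turn outside -1 to 1 is refused whole. A call with a gripper value outside its range is refused whole. The fingers move at their own pace and stop on an object; the grip force is fixed at half the most. Time passes only in rows, so rows that repeat a pose let the fingers close. It gives the time, the measured TCP pose, the force and the opening at its end, in the units of the state.
- bot.read_state(): the state, without advancing time (a new reading comes with each control period).
- eyes.capture(name): name is "side" or "top"; returns a dict with "image" (480x640x3 uint8, blue, green, red), "mtx" (3x3 intrinsics, pixels), "rvec" (rotation vector, rad) and "tvec" (3), from world to camera coordinates, as OpenCV has them. Camera axes: x right, y down, z forward; pixel columns grow to the right and rows downward; lengths in m; the calibration is good to about 2 mm. A picture is of the moment at which its call begins. There is no depth.
- bot.hand_in(): hands the job in, once; it reports no verdict.
Trained networks look in the newest picture that a camera, given by its name, has taken for a name from the list of things; names that differ only in an ending like _2 or _b are one class to them, and where a whole thing is asked for, a point or a joint stands for the part that bears it (a point fixed in the world has none). Each returns a list of dicts, best first, with "conf" (0 to 1); they miss things now and then, are a little off and sometimes report something else, mostly with a low value. They report only what shows in the picture. A call takes as long as a camera call. They do not tell look-alikes from the thing itself.
- models.recognise(camera, thing): "extent" ([left, top, right, bottom] as shares, 0 to 1, of the picture: columns of its width, rows of its height, round what is visible of it).
- models.spot_point(camera, thing): "point" ([column, row] as shares, 0 to 1, of the picture: columns of its width, rows of its height: a listed point, or the origin of a listed thing).
The state is a dict: "time_s": time; "joint_positions": joint angles; "qvel": joint speeds; "tau": joint torques, N m; "position": TCP position; "tcp_rot": TCP orientation; "force": force on the tool from outside, world axes, zero at the start; "moment": the same for the moment, N m; "opening": opening from 0.0 (shut) to 1.0 (fully open).
Only numpy, scipy, OpenCV 4.12 (cv2) and the standard library are available. Lean on these libraries where they do the work, as an engineer would, in place of code of your own. Each camera call takes 0.05 s, during which the arm holds its last target. There are 200 camera calls.

## Working session

There is one attempt and no reset: what is moved stays moved. The work goes in short steps, Python scripts to look and compute and a tool call to move; the robot and the scene stay as the last step left them, time stands still between calls to the robot, and variables do not carry over. Pictures are saved under pics/ and viewed, about 8 in all and at most 12, crops included, and the job is handed in when it is done.

Besides the shell and the picture viewer there is one more tool, called after "Emit:" by a JSON object that holds its "method" and its "body", one argument or row to a line. arm_command: Moves the arm, as the interface text tells. Shift numbers are shares of 0.08 m and turn numbers shares of 60 degrees, none past 1 either way. Its arguments: {"type":"object","properties":{"translation":{"type":"array"},"rotation":{"type":"array"},"grip":{"type":"array"}},"required":["translation","rotation","grip"]}

```bash
mkdir -p pics
cat > h.py <<'E'
import numpy as np, cv2
from rig import bot, eyes, models
def ray(c,uv):
    R=cv2.Rodrigues(np.array(c['rvec'],float))[0]; t=np.array(c['tvec'],float).ravel()
    d=R.T@np.linalg.inv(c['mtx'])@np.array([uv[0],uv[1],1.]); return -R.T@t, d
def at_z(c,uv,z):
    o,d=ray(c,uv); return o+d*(z-o[2])/d[2]
def proj(c,P):
    return cv2.projectPoints(np.array(P,float).reshape(-1,1,3),np.array(c['rvec'],float),np.array(c['tvec'],float),np.array(c['mtx'],float),None)[0].reshape(-1,2)
E
python3 - <<'E'
from h import *
s=bot.read_state(); print(s['time_s'],s['position'],np.round(s['tcp_rot'],3).tolist(),s['force'],s['opening'])
for n in('top','side'):
    c=eyes.capture(n); cv2.imwrite(f'pics/{n}0.png',c['image'])
    print(n,np.round(ray(c,(320,240)),3).tolist(), np.round(c['mtx'],1).tolist())
    for t,z in(('board',0),('plate',.018),('plate_edge',.018),('line',.018),('weight',0),('slab',0)):
        for r in models.spot_point(n,t)[:4]:
            uv=np.array(r['point'])*[640,480]; print(t,round(r['conf'],2),uv.round(1),at_z(c,uv,z).round(4))
E
```

```text
0.0 [0.26398468 0.56574292 0.24358044] [[0.906, -0.001, 0.423], [-0.423, -0.002, 0.906], [-0.0, -1.0, -0.002]] [0.79067884 0.47092506 0.36131932] 1.0007394490395818
top [[0.354, 0.051, 1.493], [0.119, -0.011, -0.993]] [[573.2, 0.0, 327.7], [0.0, 573.2, 238.8], [0.0, 0.0, 1.0]]
board 0.73 [371.5 247. ] [ 0.514 -0.1    0.   ]
plate 0.93 [391.7 240.9] [ 0.5278 -0.1509  0.018 ]
plate_edge 0.97 [352.1 247.1] [ 0.5119 -0.0478  0.018 ]
line 0.93 [325.9 255.8] [0.4895 0.0203 0.018 ]
weight 0.88 [207.9 279.6] [0.4302 0.3259 0.    ]
weight 0.73 [261.1 267.1] [0.4621 0.1886 0.    ]
weight 0.56 [152.  285.4] [0.4158 0.4691 0.    ]
weight 0.39 [422.5 312. ] [ 0.344  -0.2302  0.    ]
slab 0.59 [206.  215.6] [0.5979 0.3341 0.    ]
side [[0.197, -0.959, 0.905], [0.245, 0.737, -0.631]] [[585.0, 0.0, 316.1], [0.0, 585.0, 239.1], [0.0, 0.0, 1.0]]
board 0.88 [339.7 298.6] [ 0.5236 -0.1082  0.    ]
plate 0.65 [355.1 307.1] [ 0.5387 -0.1596  0.018 ]
plate_edge 0.71 [324.1 278.9] [ 0.5061 -0.0556  0.018 ]
line 0.56 [306.9 258. ] [0.4919 0.0249 0.018 ]
weight 0.85 [256.4 202.9] [0.4403 0.3043 0.    ]
weight 0.72 [273.9 228. ] [ 0.4553  0.183  -0.    ]
weight 0.61 [239.2 174.3] [0.4284 0.4583 0.    ]
slab 0.84 [313.6 187.4] [0.6072 0.3219 0.    ]
```

View pics/top0.png

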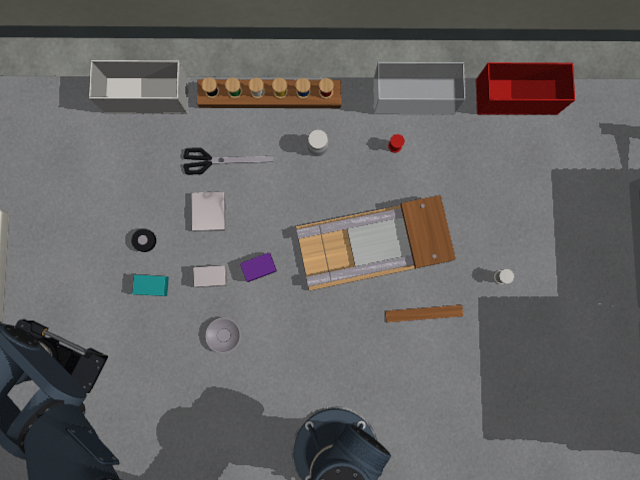

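View pics/side0.png

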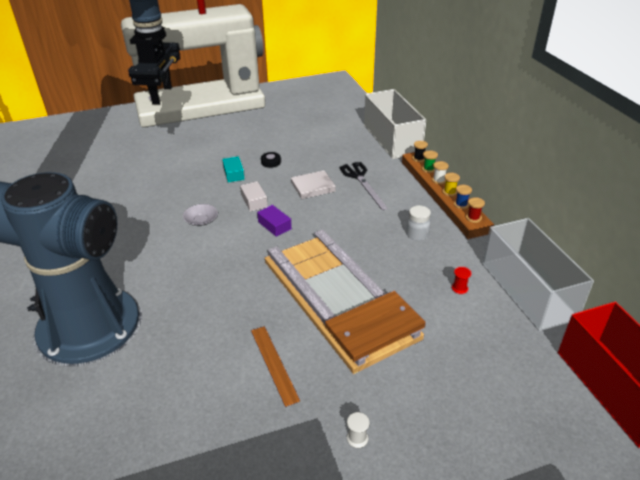

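The real weight is the pale block at top pixel (209,276). Purple (258,267) and turquoise (150,285) are decoys, and the slab is at (208,211). The plate's edge is near (352,247) and the line near (326,254). Next I'll rectify both for accurate measurements.

```bash
cat >> h.py <<'E'
def rect(c,org,yaw,z,x0,x1,y0,y1,s=2000.):
    a=np.radians(yaw); ex=np.array([np.cos(a),np.sin(a)]); ey=np.array([-ex[1],ex[0]])
    W=int((x1-x0)*s);H=int((y1-y0)*s)
    q=np.float32([[0,0],[W,0],[W,H],[0,H]])
    xy=[(x0,y1),(x1,y1),(x1,y0),(x0,y0)]
    P=[np.r_[np.array(org)[:2]+ex*x+ey*y,z] for x,y in xy]
    M=cv2.getPerspectiveTransform(np.float32(proj(c,P)),q)
    return cv2.warpPerspective(c['image'],M,(W,H),flags=cv2.INTER_CUBIC)
E
python3 - <<'E'
from h import *
c=eyes.capture('top')
yaw=102.6; L=np.array([.4895,.0203]); a=np.radians(yaw); B=L-.13*np.array([np.cos(a),np.sin(a)])
print(B)
r=rect(c,B,yaw,.018,-.2,.2,-.1,.1); cv2.imwrite('pics/r0.png',r)
# weight top
g=c['image'][255:300,185:235].astype(int); m=(g.min(2)>150).astype(np.uint8)
n,l,st,ce=cv2.connectedComponentsWithStats(m); k=1+st[1:,4].argmax(); print(st[k],ce[k])
pts=np.argwhere(l==k)[:,::-1]+[185,255]
P=np.float32([at_z(c,p,.035)[:2] for p in pts]); print(cv2.minAreaRect(P*1000), P.mean(0))
E
```

```text
[ 0.51785862 -0.10656918]
[  9  11  31  20 574] [24.04006969 20.68989547]
((438.7855529785156, 316.7468566894531), (47.95725631713867, 75.71813201904297), 1.314892292022705) [0.43826923 0.31672373]
```

View pics/r0.png

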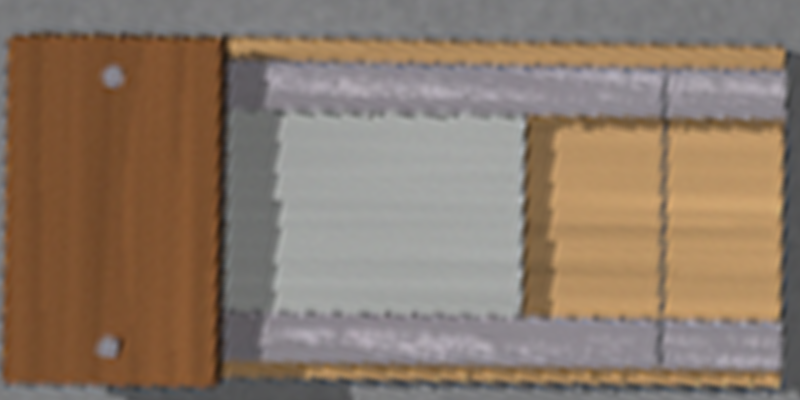

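Emit:
{"method": "arm_command", "body": {
  "translation": [
    [1,0,-1],
    [1,0,-1],
    [1,0,-1],
    [1,0,-1]
  ],
  "rotation": [
    [0,0,0],
    [0,0,0],
    [0,0,0],
    [0,0,0]
  ],
  "grip": [1,1,1,1]
}}

```text
time_s: 1.15
position: [0.3036, 0.4586, 0.2448]
tcp_rot: [[0.905, -0.0, 0.426], [-0.426, -0.0, 0.905], [-0.0, -1.0, -0.0]]
force: [-0.5, -0.1, -0.5]
opening: 0.721
```

Emit:
{"method": "arm_command", "body": {
  "translation": [
    [1,0,-1],
    [1,0,-1],
    [1,0,-1]
  ],
  "rotation": [
    [0,0,0],
    [0,0,0],
    [0,0,0]
  ],
  "grip": [1,1,1]
}}

```text
time_s: 1.45
position: [0.3424, 0.352, 0.2446]
tcp_rot: [[0.905, 0.0, 0.425], [-0.425, -0.001, 0.905], [0.0, -1.0, -0.0]]
force: [-0.5, 0.5, -0.1]
opening: 0.449
```

Emit:
{"method": "arm_command", "body": {
  "translation": [
    [1,0,-1],
    [1,0,-1],
    [1,0,-1]
  ],
  "rotation": [
    [0,0,0],
    [0,0,0],
    [0,0,0]
  ],
  "grip": [1,1,1]
}}

```text
time_s: 1.75
position: [0.3822, 0.2458, 0.2449]
tcp_rot: [[0.905, 0.002, 0.426], [-0.426, 0.0, 0.905], [0.001, -1.0, 0.001]]
force: [-0.2, 1.5, 0.6]
opening: 0.173
```

Emit:
{"method": "arm_command", "body": {
  "translation": [
    [1,0,-1],
    [1,0,-1],
    [1,0,-1]
  ],
  "rotation": [
    [0,0,0],
    [0,0,0],
    [0,0,0]
  ],
  "grip": [1,1,1]
}}

```text
time_s: 2.05
position: [0.4219, 0.1392, 0.245]
tcp_rot: [[0.905, 0.003, 0.426], [-0.426, 0.0, 0.905], [0.003, -1.0, 0.002]]
force: [-0.0, 0.2, 0.1]
opening: 0.012
```

Emit:
{"method": "arm_command", "body": {
  "translation": [
    [1,0,-1],
    [1,0,-1],
    [1,0,-1]
  ],
  "rotation": [
    [0,0,0],
    [0,0,0],
    [0,0,0]
  ],
  "grip": [1,1,1]
}}

```text
time_s: 2.35
position: [0.4611, 0.0324, 0.245]
tcp_rot: [[0.905, 0.004, 0.426], [-0.426, -0.001, 0.905], [0.004, -1.0, 0.001]]
force: [1.0, -0.4, 0.1]
opening: 0.005
```

Emit:
{"method": "arm_command", "body": {
  "translation": [
    [1,0,-1],
    [1,0,-1],
    [1,0,-1]
  ],
  "rotation": [
    [0,0,0],
    [0,0,0],
    [0,0,0]
  ],
  "grip": [1,1,1]
}}

```text
time_s: 2.65
position: [0.4997, -0.0743, 0.2449]
tcp_rot: [[0.905, 0.004, 0.425], [-0.425, -0.001, 0.905], [0.005, -1.0, 0.0]]
force: [-0.9, 0.3, 0.2]
opening: 0.005
```

Emit:
{"method": "arm_command", "body": {
  "translation": [
    [0.53,0.8,-0.33],
    [0.53,0.8,-0.33],
    [0.53,0.8,-0.33],
    [0.53,0.8,-0.33],
    [0.53,0.8,-0.33]
  ],
  "rotation": [
    [0,0.6,0],
    [0,0.6,0],
    [0,0.6,0],
    [0,0.6,0],
    [0,0.6,0]
  ],
  "grip": [1,1,1,1,1]
}}

```text
time_s: 3.15
position: [0.5238, -0.1114, 0.18]
tcp_rot: [[0.484, -0.001, 0.875], [-0.875, 0.002, 0.484], [-0.002, -1.0, -0.0]]
force: [-0.1, 0.1, 0.4]
opening: 0.007
```

Emit:
{"method": "arm_command", "body": {
  "translation": [
    [0,0.9,0],
    [0,0.9,0],
    [0,0.9,0],
    [0,0.9,0]
  ],
  "rotation": [
    [0,0.29,0],
    [0,0.29,0],
    [0,0.29,0],
    [0,0.29,0]
  ],
  "grip": [1,1,1,1]
}}

```text
time_s: 3.55
position: [0.5239, -0.1125, 0.1089]
tcp_rot: [[0.206, 0.0, 0.979], [-0.979, 0.0, 0.206], [-0.0, -1.0, 0.0]]
force: [0.6, -0.1, 0.5]
opening: 0.006
```

Emit:
{"method": "arm_command", "body": {
  "translation": [
    [0,0.3,0],
    [0,0.5,0],
    [0,0.6,0],
    [0,0.63,0]
  ],
  "rotation": [
    [0,0,0],
    [0,0,0],
    [0,0,0],
    [0,0,0]
  ],
  "grip": [1,1,1,1]
}}

```text
time_s: 3.95
position: [0.5241, -0.1135, 0.0587]
tcp_rot: [[0.203, 0.001, 0.979], [-0.979, -0.0, 0.203], [0.001, -1.0, 0.001]]
force: [-0.6, 1.0, 0.3]
opening: 0.005
```

Emit:
{"method": "arm_command", "body": {
  "translation": [
    [0,0.0125,0],
    [0,0.025,0],
    [0,0.0375,0],
    [0,0.05,0]
  ],
  "rotation": [
    [0,0,0],
    [0,0,0],
    [0,0,0],
    [0,0,0]
  ],
  "grip": [1,1,1,1]
}}

```text
time_s: 4.35
position: [0.5238, -0.1137, 0.0546]
tcp_rot: [[0.201, 0.001, 0.98], [-0.98, -0.0, 0.201], [0.001, -1.0, 0.001]]
force: [-0.3, 0.2, 0.4]
opening: 0.007
```

Emit:
{"method": "arm_command", "body": {
  "translation": [
    [0,0.0125,0],
    [0,0.025,0]
  ],
  "rotation": [
    [0,0,0],
    [0,0,0]
  ],
  "grip": [1,1]
}}

```text
time_s: 4.55
position: [0.5236, -0.1136, 0.0529]
tcp_rot: [[0.201, 0.0, 0.98], [-0.98, -0.0, 0.201], [0.0, -1.0, 0.0]]
force: [-2.4, 0.9, 15.2]
opening: 0.005
```

Emit:
{"method": "arm_command", "body": {
  "translation": [
    [0,0,0],
    [0,0,0]
  ],
  "rotation": [
    [0,0,0],
    [0,0,0]
  ],
  "grip": [1,1]
}}

```text
time_s: 4.75
position: [0.5236, -0.1136, 0.053]
tcp_rot: [[0.201, 0.0, 0.98], [-0.98, -0.0, 0.201], [0.0, -1.0, 0.0]]
force: [-1.1, 0.2, 6.8]
opening: 0.005
```

Emit:
{"method": "arm_command", "body": {
  "translation": [
    [0,0.003,0],
    [0,0.003,0],
    [0,0.003,0]
  ],
  "rotation": [
    [0,0,0],
    [0,0,0],
    [0,0,0]
  ],
  "grip": [1,1,1]
}}

```text
time_s: 5.05
position: [0.5236, -0.1136, 0.053]
tcp_rot: [[0.201, 0.001, 0.98], [-0.98, -0.0, 0.201], [0.0, -1.0, 0.001]]
force: [-0.6, -0.2, 9.2]
opening: 0.002
```

Emit:
{"method": "arm_command", "body": {
  "translation": [
    [0,0.004,0],
    [0,0.008,0],
    [-0.0125,0.009,0],
    [-0.025,0.009,0],
    [-0.0375,0.009,0]
  ],
  "rotation": [
    [0,0,0],
    [0,0,0],
    [0,0,0],
    [0,0,0],
    [0,0,0]
  ],
  "grip": [1,1,1,1,1]
}}

```text
time_s: 5.55
position: [0.5238, -0.113, 0.0529]
tcp_rot: [[0.203, 0.003, 0.979], [-0.979, -0.004, 0.203], [0.005, -1.0, 0.002]]
force: [-3.8, -8.4, 10.8]
opening: 0.006
```

Emit:
{"method": "arm_command", "body": {
  "translation": [
    [-0.0125,0,0],
    [-0.025,0,0],
    [-0.0375,0,0],
    [-0.05,0,0],
    [-0.0625,0,0]
  ],
  "rotation": [
    [0,0,0],
    [0,0,0],
    [0,0,0],
    [0,0,0],
    [0,0,0]
  ],
  "grip": [1,1,1,1,1]
}}

```text
time_s: 6.05
position: [0.5247, -0.1087, 0.053]
tcp_rot: [[0.202, 0.007, 0.979], [-0.979, -0.005, 0.202], [0.007, -1.0, 0.006]]
force: [-1.2, -6.5, 8.5]
opening: 0.005
```

```bash
cat >> h.py <<'E'
def edges(c,name=None):
    # board coords: line mid at (.130,0)
    yaw=101.6; a=np.radians(yaw); L=np.array([.495,.0232]); B=L-.13*np.array([np.cos(a),np.sin(a)])
    r=rect(c,B,yaw,.018,-.1,.2,-.08,.08)
    if name: cv2.imwrite(name,r)
    return r
E
python3 - <<'E'
from h import *
for n in('top','side'):
    c=eyes.capture(n); e=models.spot_point(n,'plate_edge')[:1]; l=models.spot_point(n,'line')[:1]
    for r in e+l: print(n,round(r['conf'],2),at_z(c,np.array(r['point'])*[640,480],.018).round(4))
    edges(c,f'pics/{n}1.png')
a=[cv2.imread(f'pics/{n}1.png') for n in('top','side')]; cv2.imwrite('pics/c1.png',cv2.resize(np.vstack(a),(540,576)))
print(bot.read_state()['force'])
E
```

```text
side 0.85 [ 0.5042 -0.0462  0.018 ]
side 0.75 [0.4971 0.0174 0.018 ]
[-1.23868364 -6.51574341  8.12225123]
```

View pics/c1.png

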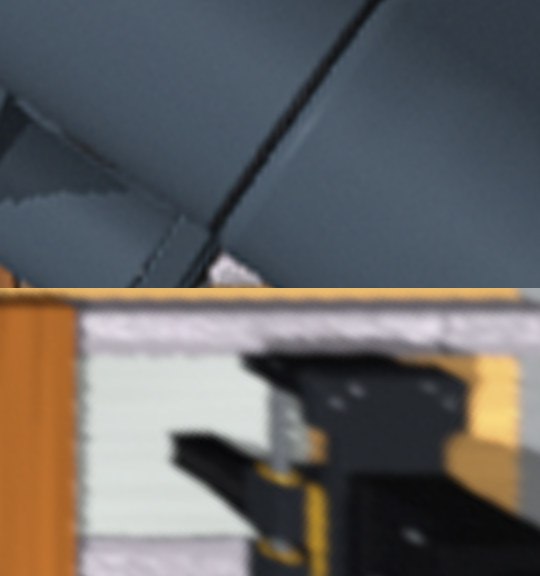

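Emit:
{"method": "arm_command", "body": {
  "translation": [
    [0,0.004,0],
    [0,0.008,0],
    [0,0.01,0],
    [0,0.01,0]
  ],
  "rotation": [
    [0,0,0],
    [0,0,0],
    [0,0,0],
    [0,0,0]
  ],
  "grip": [1,1,1,1]
}}

```text
time_s: 6.75
position: [0.5247, -0.1085, 0.0529]
tcp_rot: [[0.202, 0.007, 0.979], [-0.979, -0.005, 0.202], [0.007, -1.0, 0.006]]
force: [-1.6, -6.2, 13.5]
opening: 0.005
```

Emit:
{"method": "arm_command", "body": {
  "translation": [
    [-0.0125,0,0],
    [-0.025,0,0],
    [-0.0375,0,0],
    [-0.05,0,0],
    [-0.0625,0,0]
  ],
  "rotation": [
    [0,0,0],
    [0,0,0],
    [0,0,0],
    [0,0,0],
    [0,0,0]
  ],
  "grip": [1,1,1,1,1]
}}

```text
time_s: 7.25
position: [0.524, -0.1047, 0.0529]
tcp_rot: [[0.202, 0.008, 0.979], [-0.979, -0.007, 0.203], [0.008, -1.0, 0.006]]
force: [-2.0, -9.6, 13.2]
opening: 0.004
```

Emit:
{"method": "arm_command", "body": {
  "translation": [
    [0,0.003,0],
    [0,0.006,0],
    [0,0.006,0]
  ],
  "rotation": [
    [0,0,0],
    [0,0,0],
    [0,0,0]
  ],
  "grip": [1,1,1]
}}

```text
time_s: 7.55
position: [0.524, -0.1045, 0.0529]
tcp_rot: [[0.202, 0.008, 0.979], [-0.979, -0.007, 0.202], [0.008, -1.0, 0.006]]
force: [-1.3, -9.2, 17.6]
opening: 0.006
```

Emit:
{"method": "arm_command", "body": {
  "translation": [
    [-0.02,0,0],
    [-0.04,0,0],
    [-0.06,0,0],
    [-0.08,0,0],
    [-0.1,0,0]
  ],
  "rotation": [
    [0,0,0],
    [0,0,0],
    [0,0,0],
    [0,0,0],
    [0,0,0]
  ],
  "grip": [1,1,1,1,1]
}}

```text
time_s: 8.05
position: [0.5224, -0.0969, 0.0529]
tcp_rot: [[0.203, 0.008, 0.979], [-0.979, -0.007, 0.203], [0.008, -1.0, 0.006]]
force: [-2.4, -10.4, 17.4]
opening: 0.005
```

Emit:
{"method": "arm_command", "body": {
  "translation": [
    [-0.02,0,0],
    [-0.04,0,0],
    [-0.06,0,0],
    [-0.08,0,0],
    [-0.1,0,0]
  ],
  "rotation": [
    [0,0,0],
    [0,0,0],
    [0,0,0],
    [0,0,0],
    [0,0,0]
  ],
  "grip": [1,1,1,1,1]
}}

```text
time_s: 8.55
position: [0.5208, -0.0889, 0.0529]
tcp_rot: [[0.203, 0.008, 0.979], [-0.979, -0.007, 0.203], [0.008, -1.0, 0.006]]
force: [-3.2, -9.9, 17.7]
opening: 0.007
```

```bash
cat > m.py <<'E'
from h import *
import sys
c=eyes.capture('side')
for t in('plate_edge','line'):
    for r in models.spot_point('side',t)[:1]: print(t,round(r['conf'],2),at_z(c,np.array(r['point'])*[640,480],.018).round(4))
edges(c,sys.argv[1]); s=bot.read_state(); print(s['time_s'],s['force'].round(1) if hasattr(s['force'],'round') else s['force'],s['position'])
E
python3 m.py pics/s2.png
```

```text
plate_edge 0.86 [ 0.508  -0.0384  0.018 ]
line 0.82 [0.4947 0.0228 0.018 ]
8.7 [-2.7 -9.3 16.8] [ 0.52070317 -0.08864589  0.05283396]
```

View pics/s2.png

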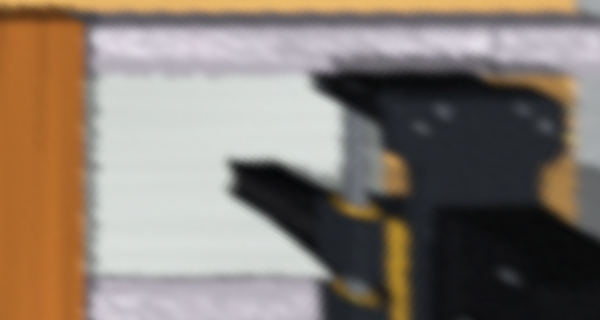

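Emit:
{"method": "arm_command", "body": {
  "translation": [
    [-0.03,0,0],
    [-0.06,0,0],
    [-0.09,0,0],
    [-0.12,0,0],
    [-0.15,0,0]
  ],
  "rotation": [
    [0,0,0],
    [0,0,0],
    [0,0,0],
    [0,0,0],
    [0,0,0]
  ],
  "grip": [1,1,1,1,1]
}}

```text
time_s: 9.2
position: [0.5183, -0.077, 0.0528]
tcp_rot: [[0.203, 0.008, 0.979], [-0.979, -0.006, 0.203], [0.008, -1.0, 0.006]]
force: [-3.0, -10.0, 18.6]
opening: 0.003
```

Emit:
{"method": "arm_command", "body": {
  "translation": [
    [-0.03,0,0],
    [-0.06,0,0],
    [-0.09,0,0],
    [-0.12,0,0],
    [-0.15,0,0]
  ],
  "rotation": [
    [0,0,0],
    [0,0,0],
    [0,0,0],
    [0,0,0],
    [0,0,0]
  ],
  "grip": [1,1,1,1,1]
}}

```text
time_s: 9.7
position: [0.5159, -0.0651, 0.0528]
tcp_rot: [[0.203, 0.008, 0.979], [-0.979, -0.006, 0.203], [0.008, -1.0, 0.006]]
force: [-2.9, -9.8, 18.1]
opening: 0.002
```

Emit:
{"method": "arm_command", "body": {
  "translation": [
    [-0.03,0,0],
    [-0.06,0,0],
    [-0.09,0,0],
    [-0.12,0,0],
    [-0.15,0,0]
  ],
  "rotation": [
    [0,0,0],
    [0,0,0],
    [0,0,0],
    [0,0,0],
    [0,0,0]
  ],
  "grip": [1,1,1,1,1]
}}

```text
time_s: 10.2
position: [0.5135, -0.0532, 0.0528]
tcp_rot: [[0.203, 0.008, 0.979], [-0.979, -0.006, 0.203], [0.007, -1.0, 0.006]]
force: [-2.9, -9.7, 18.9]
opening: 0.008
```

```bash
python3 m.py pics/s3.png
```

```text
plate_edge 0.61 [ 0.4911 -0.0045  0.018 ]
line 0.94 [0.4996 0.0127 0.018 ]
10.35 [-2.8 -7.7 19.3] [ 0.51335439 -0.05280584  0.05280949]
```

View pics/s3.png

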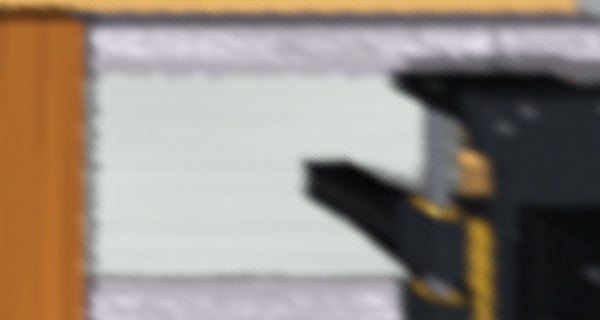

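Emit:
{"method": "arm_command", "body": {
  "translation": [
    [0,-0.1,0],
    [0,-0.5,0],
    [0,-1,0]
  ],
  "rotation": [
    [0,0,0],
    [0,0,0],
    [0,0,0]
  ],
  "grip": [1,1,1]
}}

```text
time_s: 10.65
position: [0.5089, -0.0494, 0.1294]
tcp_rot: [[0.2, -0.005, 0.98], [-0.98, 0.002, 0.2], [-0.003, -1.0, -0.004]]
force: [0.4, 0.3, 0.3]
opening: 0.003
```

Emit:
{"method": "arm_command", "body": {
  "translation": [
    [-1,-0.5,0],
    [-1,-0.5,0]
  ],
  "rotation": [
    [0,0,0],
    [0,0,0]
  ],
  "grip": [1,1]
}}

```text
time_s: 10.85
position: [0.4944, 0.0292, 0.1716]
tcp_rot: [[0.198, 0.002, 0.98], [-0.98, 0.0, 0.198], [0.0, -1.0, 0.002]]
force: [1.2, 0.7, -0.7]
opening: 0.001
```

Emit:
{"method": "arm_command", "body": {
  "translation": [
    [-1,0,0],
    [-1,0,0]
  ],
  "rotation": [
    [0,0,0],
    [0,0,0]
  ],
  "grip": [1,1]
}}

```text
time_s: 11.05
position: [0.4771, 0.1094, 0.1707]
tcp_rot: [[0.202, 0.0, 0.979], [-0.979, 0.001, 0.202], [-0.001, -1.0, 0.0]]
force: [-0.2, -0.1, -0.2]
opening: 0.002
```

Emit:
{"method": "arm_command", "body": {
  "translation": [
    [-1,0,0],
    [-1,0,0],
    [-1,0,0],
    [-1,0,0]
  ],
  "rotation": [
    [0,0,0],
    [0,0,0],
    [0,0,0],
    [0,0,0]
  ],
  "grip": [1,1,1,1]
}}

```text
time_s: 11.45
position: [0.4618, 0.1858, 0.1698]
tcp_rot: [[0.203, -0.0, 0.979], [-0.979, -0.0, 0.203], [0.0, -1.0, -0.001]]
force: [-0.3, -0.6, -1.6]
opening: 0.002
```

```bash
cat > t.py <<'E'
from h import *
import sys
c=eyes.capture('top'); r=edges(c,sys.argv[1]); print(bot.read_state()['time_s'])
g=r.astype(float)
for y0,y1 in((15,40),(-12,12),(-40,-15)):   # board y mm strips
    s=g[int(160-2*y1)-0:int(160-2*y0)].mean(0); b=cv2.GaussianBlur((s[:,0]-s[:,2]).reshape(1,-1),(0,0),2).ravel(); k=cv2.GaussianBlur(s.mean(1).reshape(1,-1),(0,0),2).ravel()
    d=-np.diff(b); i=200+d[200:520].argmax(); print('edge mm',(i+.5)/2-100,round(d[i],1),'dark line',k[420:500].argmin()/2+110)
E
python3 t.py pics/t4.png
```

```text
11.5
edge mm 131.75 8.7 dark line 129.0
edge mm 117.75 9.0 dark line 129.0
edge mm 117.75 8.9 dark line 128.5
```

View pics/t4.png

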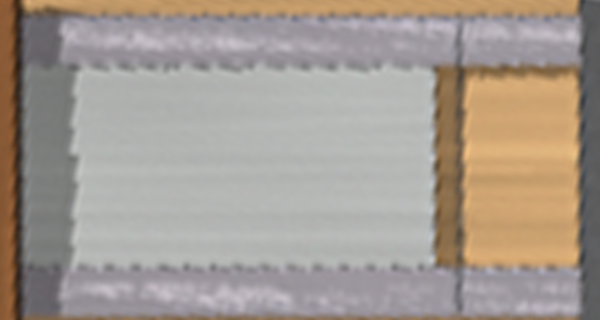

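Emit:
{"method": "arm_command", "body": {
  "translation": [
    [1,0,0],
    [1,0,0]
  ],
  "rotation": [
    [0,0,0],
    [0,0,0]
  ],
  "grip": [1,1]
}}

```text
time_s: 11.7
position: [0.479, 0.1045, 0.1699]
tcp_rot: [[0.201, 0.001, 0.98], [-0.98, -0.001, 0.201], [0.001, -1.0, 0.0]]
force: [0.2, -0.2, 0.2]
opening: 0.001
```

Emit:
{"method": "arm_command", "body": {
  "translation": [
    [1,0,0],
    [1,0,0]
  ],
  "rotation": [
    [0,0,0],
    [0,0,0]
  ],
  "grip": [1,1]
}}

```text
time_s: 11.9
position: [0.4953, 0.0243, 0.17]
tcp_rot: [[0.197, 0.001, 0.98], [-0.98, -0.001, 0.197], [0.001, -1.0, 0.001]]
force: [0.5, 0.1, -0.1]
opening: 0.007
```

Emit:
{"method": "arm_command", "body": {
  "translation": [
    [1,0.4,0],
    [1,0.5,0],
    [1,0.5,0]
  ],
  "rotation": [
    [0,0,0],
    [0,0,0],
    [0,0,0]
  ],
  "grip": [1,1,1]
}}

```text
time_s: 12.2
position: [0.5108, -0.0554, 0.1279]
tcp_rot: [[0.193, -0.001, 0.981], [-0.981, -0.0, 0.193], [0.0, -1.0, -0.002]]
force: [-0.6, 0.2, -0.2]
opening: 0.009
```

Emit:
{"method": "arm_command", "body": {
  "translation": [
    [0.1,0.5,0],
    [0.1,0.85,0],
    [0.1,0.9,0],
    [0.1,0.92,0],
    [0.1,0.92,0]
  ],
  "rotation": [
    [0,0,0],
    [0,0,0],
    [0,0,0],
    [0,0,0],
    [0,0,0]
  ],
  "grip": [1,1,1,1,1]
}}

```text
time_s: 12.7
position: [0.5125, -0.0577, 0.0573]
tcp_rot: [[0.201, 0.001, 0.98], [-0.98, -0.0, 0.201], [0.001, -1.0, 0.001]]
force: [0.2, -0.1, -0.2]
opening: 0.005
```

Emit:
{"method": "arm_command", "body": {
  "translation": [
    [0,0.0125,0],
    [0,0.025,0],
    [0,0.0375,0],
    [0,0.05,0],
    [0,0.055,0]
  ],
  "rotation": [
    [0,0,0],
    [0,0,0],
    [0,0,0],
    [0,0,0],
    [0,0,0]
  ],
  "grip": [1,1,1,1,1]
}}

```text
time_s: 13.2
position: [0.5124, -0.0576, 0.0529]
tcp_rot: [[0.201, 0.001, 0.98], [-0.98, -0.0, 0.201], [0.0, -1.0, 0.001]]
force: [-0.9, 0.9, 12.1]
opening: 0.01
```

Emit:
{"method": "arm_command", "body": {
  "translation": [
    [0,0.004,0],
    [0,0.008,0],
    [0,0.011,0],
    [0,0.011,0],
    [0,0.011,0]
  ],
  "rotation": [
    [0,0,0],
    [0,0,0],
    [0,0,0],
    [0,0,0],
    [0,0,0]
  ],
  "grip": [1,1,1,1,1]
}}

```text
time_s: 13.7
position: [0.5124, -0.0576, 0.0529]
tcp_rot: [[0.201, 0.002, 0.98], [-0.98, -0.0, 0.201], [0.001, -1.0, 0.001]]
force: [-2.9, 0.7, 14.9]
opening: 0.007
```

Emit:
{"method": "arm_command", "body": {
  "translation": [
    [-0.01,0.004,0],
    [-0.03,0.004,0],
    [-0.05,0.004,0],
    [-0.07,0.004,0],
    [-0.09,0.004,0]
  ],
  "rotation": [
    [0,0,0],
    [0,0,0],
    [0,0,0],
    [0,0,0],
    [0,0,0]
  ],
  "grip": [1,1,1,1,1]
}}

```text
time_s: 14.2
position: [0.5116, -0.0534, 0.0529]
tcp_rot: [[0.203, 0.003, 0.979], [-0.979, -0.005, 0.203], [0.005, -1.0, 0.002]]
force: [-4.7, -10.3, 15.9]
opening: 0.001
```

Emit:
{"method": "arm_command", "body": {
  "translation": [
    [-0.02,0,0],
    [-0.04,0,0],
    [-0.06,0,0],
    [-0.06,0,0]
  ],
  "rotation": [
    [0,0,0],
    [0,0,0],
    [0,0,0],
    [0,0,0]
  ],
  "grip": [1,1,1,1]
}}

```text
time_s: 14.6
position: [0.5106, -0.0484, 0.0529]
tcp_rot: [[0.203, 0.003, 0.979], [-0.979, -0.004, 0.203], [0.005, -1.0, 0.002]]
force: [-4.9, -8.6, 15.9]
opening: 0.003
```

Emit:
{"method": "arm_command", "body": {
  "translation": [
    [-0.0125,0.003,0],
    [-0.025,0.003,0],
    [-0.03,0.003,0],
    [-0.03,0.003,0]
  ],
  "rotation": [
    [0,0,0],
    [0,0,0],
    [0,0,0],
    [0,0,0]
  ],
  "grip": [1,1,1,1]
}}

```text
time_s: 15.0
position: [0.5102, -0.0462, 0.0528]
tcp_rot: [[0.203, 0.003, 0.979], [-0.979, -0.004, 0.203], [0.005, -1.0, 0.002]]
force: [-4.1, -9.1, 18.0]
opening: 0.004
```

Emit:
{"method": "arm_command", "body": {
  "translation": [
    [0,-0.1,0],
    [0,-0.5,0],
    [0,-1,0]
  ],
  "rotation": [
    [0,0,0],
    [0,0,0],
    [0,0,0]
  ],
  "grip": [1,1,1]
}}

```text
time_s: 15.3
position: [0.5078, -0.0431, 0.1301]
tcp_rot: [[0.2, -0.004, 0.98], [-0.98, 0.002, 0.2], [-0.003, -1.0, -0.004]]
force: [0.7, 0.1, -1.2]
opening: 0.001
```

Emit:
{"method": "arm_command", "body": {
  "translation": [
    [-1,-0.5,0],
    [-1,-0.5,0]
  ],
  "rotation": [
    [0,0,0],
    [0,0,0]
  ],
  "grip": [1,1]
}}

```text
time_s: 15.5
position: [0.4933, 0.0356, 0.1722]
tcp_rot: [[0.198, 0.002, 0.98], [-0.98, 0.0, 0.198], [0.0, -1.0, 0.002]]
force: [0.2, -0.1, -0.1]
opening: 0.004
```

Emit:
{"method": "arm_command", "body": {
  "translation": [
    [-1,0,0],
    [-1,0,0]
  ],
  "rotation": [
    [0,0,0],
    [0,0,0]
  ],
  "grip": [1,1]
}}

```text
time_s: 15.7
position: [0.4759, 0.1158, 0.1714]
tcp_rot: [[0.202, 0.001, 0.979], [-0.979, 0.001, 0.202], [-0.001, -1.0, 0.001]]
force: [-0.2, 0.3, -0.0]
opening: 0.005
```

Emit:
{"method": "arm_command", "body": {
  "translation": [
    [-1,0,0],
    [-1,0,0],
    [-1,0,0]
  ],
  "rotation": [
    [0,0,0],
    [0,0,0],
    [0,0,0]
  ],
  "grip": [1,1,1]
}}

```text
time_s: 16.0
position: [0.4593, 0.1949, 0.1705]
tcp_rot: [[0.206, -0.001, 0.979], [-0.979, 0.001, 0.206], [-0.001, -1.0, -0.001]]
force: [1.1, 0.1, 0.1]
opening: 0.004
```

```bash
python3 t.py pics/t5.png
python3 - <<'E'
import cv2
r=cv2.imread('pics/t5.png')[:,380:560]; cv2.imwrite('pics/t5z.png',cv2.resize(r,None,fx=3,fy=1.8,interpolation=cv2.INTER_CUBIC))
E
```

```text
16.05
edge mm 130.75 8.0 dark line 131.0
edge mm 130.75 8.2 dark line 130.5
edge mm 130.75 7.8 dark line 130.5
```

View pics/t5z.png

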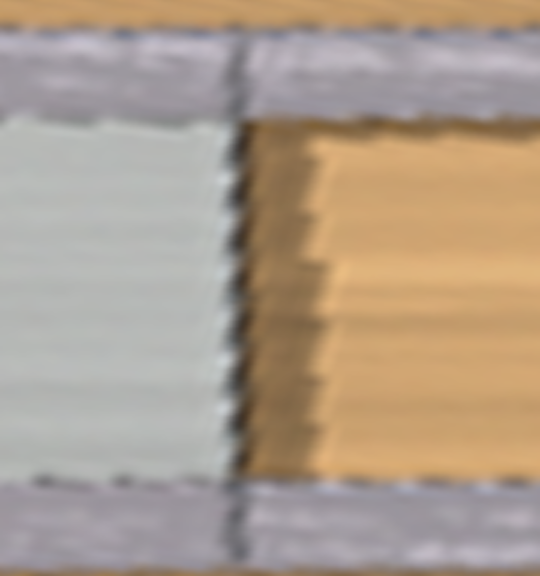

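Emit:
{"method": "arm_command", "body": {
  "translation": [
    [-0.8,0,0.05],
    [-0.8,0,0.05],
    [-0.8,0,0.05]
  ],
  "rotation": [
    [0,0.17,0],
    [0,0.17,0],
    [0,0.17,0]
  ],
  "grip": [-1,-1,-1]
}}

```text
time_s: 16.35
position: [0.4521, 0.256, 0.1705]
tcp_rot: [[0.026, 0.0, 1.0], [-1.0, 0.0, 0.026], [-0.0, -1.0, 0.0]]
force: [-0.3, -0.4, 0.5]
opening: 0.192
```

Emit:
{"method": "arm_command", "body": {
  "translation": [
    [-0.7,0.3,0.1],
    [-0.75,0.7,0.13],
    [-0.75,0.7,0.13],
    [-0.75,0.7,0.13],
    [-0.75,0.7,0.13]
  ],
  "rotation": [
    [0,0,0],
    [0,0,0],
    [0,0,0],
    [0,0,0],
    [0,0,0]
  ],
  "grip": [-1,-1,-1,-1,-1]
}}

```text
time_s: 16.85
position: [0.4617, 0.3139, 0.1155]
tcp_rot: [[0.023, 0.001, 1.0], [-1.0, -0.0, 0.023], [0.0, -1.0, 0.001]]
force: [-0.3, -0.4, 0.2]
opening: 0.649
```

Run:
```python
from h import *
s=bot.read_state(); print(s['position'],s['opening'])
c=eyes.capture('side'); u,v=proj(c,[[.437,.317,.02]])[0].astype(int)
r=c['image'][v-60:v+60,u-80:u+80]; cv2.imwrite('pics/g6.png',cv2.resize(r,None,fx=4,fy=4,interpolation=cv2.INTER_CUBIC))
```

```text
[0.46171786 0.31386702 0.11550377] 0.6487023037971025
```

View pics/g6.png

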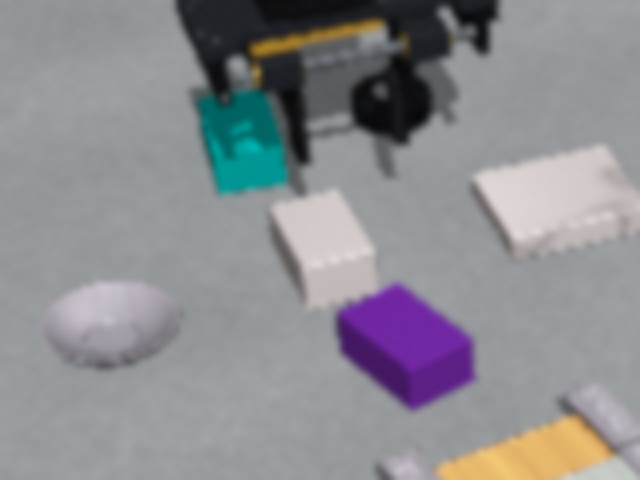

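Emit:
{"method": "arm_command", "body": {
  "translation": [
    [-0.04,0,-0.29],
    [-0.04,0,-0.29],
    [-0.04,0,-0.29],
    [-0.04,0.2,-0.29],
    [-0.04,0.4,-0.29]
  ],
  "rotation": [
    [0,0,0],
    [0,0,0],
    [0,0,0],
    [0,0,0],
    [0,0,0]
  ],
  "grip": [-1,-1,-1,-1,-1]
}}

```text
time_s: 17.4
position: [0.4402, 0.3182, 0.0835]
tcp_rot: [[0.024, 0.005, 1.0], [-1.0, 0.002, 0.024], [-0.002, -1.0, 0.005]]
force: [0.4, -0.2, -0.3]
opening: 0.991
```

Emit:
{"method": "arm_command", "body": {
  "translation": [
    [0,0.2,0],
    [0,0.4,0],
    [0,0.55,0],
    [0,0.65,0],
    [0,0.69,0]
  ],
  "rotation": [
    [0,0,0],
    [0,0,0],
    [0,0,0],
    [0,0,0],
    [0,0,0]
  ],
  "grip": [-1,-1,-1,-1,-1]
}}

```text
time_s: 17.9
position: [0.4382, 0.3178, 0.0268]
tcp_rot: [[0.024, -0.0, 1.0], [-1.0, -0.0, 0.024], [0.0, -1.0, -0.0]]
force: [0.2, 0.2, 0.2]
opening: 0.997
```

Emit:
{"method": "arm_command", "body": {
  "translation": [
    [0,0,0],
    [0,0,0],
    [0,0,0],
    [0,0,0],
    [0,0,0]
  ],
  "rotation": [
    [0,0,0],
    [0,0,0],
    [0,0,0],
    [0,0,0],
    [0,0,0]
  ],
  "grip": [1,1,1,1,1]
}}

```text
time_s: 18.4
position: [0.4379, 0.318, 0.0276]
tcp_rot: [[0.024, 0.001, 1.0], [-1.0, 0.0, 0.024], [-0.0, -1.0, 0.001]]
force: [0.3, -0.2, -0.4]
opening: 0.631
```

Emit:
{"method": "arm_command", "body": {
  "translation": [
    [0,0,0],
    [0,0,0],
    [0,0,0],
    [0,0,0],
    [0,0,0]
  ],
  "rotation": [
    [0,0,0],
    [0,0,0],
    [0,0,0],
    [0,0,0],
    [0,0,0]
  ],
  "grip": [1,1,1,1,1]
}}

```text
time_s: 18.9
position: [0.4379, 0.318, 0.0275]
tcp_rot: [[0.024, 0.0, 1.0], [-1.0, 0.0, 0.024], [-0.0, -1.0, 0.0]]
force: [-1.2, 0.1, 4.7]
opening: 0.574
```

Emit:
{"method": "arm_command", "body": {
  "translation": [
    [0,-0.1,0],
    [0,-0.4,0],
    [0,-0.7,0],
    [0,-1,0]
  ],
  "rotation": [
    [0,0,0],
    [0,0,0],
    [0,0,0],
    [0,0,0]
  ],
  "grip": [1,1,1,1]
}}

```text
time_s: 19.3
position: [0.437, 0.3175, 0.1075]
tcp_rot: [[0.024, -0.002, 1.0], [-1.0, -0.001, 0.024], [0.001, -1.0, -0.002]]
force: [0.2, 0.6, -3.5]
opening: 0.579
```

Emit:
{"method": "arm_command", "body": {
  "translation": [
    [0.3,-0.1,0],
    [0.7,-0.2,0.1],
    [1,-0.2,0.18]
  ],
  "rotation": [
    [0,0,0],
    [0,0,0],
    [0,0,0]
  ],
  "grip": [1,1,1]
}}

```text
time_s: 19.6
position: [0.454, 0.2372, 0.1241]
tcp_rot: [[0.025, 0.001, 1.0], [-1.0, -0.0, 0.025], [0.0, -1.0, 0.001]]
force: [-0.4, 1.2, -2.9]
opening: 0.579
```

Emit:
{"method": "arm_command", "body": {
  "translation": [
    [0.35,0,0.06],
    [0.7,0,0.12],
    [1,0,0.18]
  ],
  "rotation": [
    [0,0,0],
    [0,0,0],
    [0,0,0]
  ],
  "grip": [1,1,1]
}}

```text
time_s: 19.9
position: [0.4698, 0.1572, 0.123]
tcp_rot: [[0.024, -0.002, 1.0], [-1.0, -0.0, 0.024], [0.0, -1.0, -0.002]]
force: [-0.1, -0.3, -3.3]
opening: 0.575
```

Emit:
{"method": "arm_command", "body": {
  "translation": [
    [0.35,0,0.06],
    [0.7,0,0.12],
    [1,0,0.18]
  ],
  "rotation": [
    [0,0,0],
    [0,0,0],
    [0,0,0]
  ],
  "grip": [1,1,1]
}}

```text
time_s: 20.2
position: [0.4862, 0.0777, 0.123]
tcp_rot: [[0.023, -0.002, 1.0], [-1.0, -0.0, 0.023], [0.0, -1.0, -0.002]]
force: [-0.0, 0.2, -3.7]
opening: 0.575
```

Emit:
{"method": "arm_command", "body": {
  "translation": [
    [0.35,0,0.06],
    [0.7,0,0.12],
    [1,0,0.18]
  ],
  "rotation": [
    [0,0,0],
    [0,0,0],
    [0,0,0]
  ],
  "grip": [1,1,1]
}}

```text
time_s: 20.5
position: [0.5025, -0.0019, 0.123]
tcp_rot: [[0.023, -0.001, 1.0], [-1.0, 0.0, 0.023], [-0.0, -1.0, -0.001]]
force: [-0.5, 0.3, -2.8]
opening: 0.575
```

Emit:
{"method": "arm_command", "body": {
  "translation": [
    [0.35,0,0.06],
    [0.6,0,0.12],
    [0.8,0,0.16],
    [0.95,0,0.16],
    [1,0,0.16]
  ],
  "rotation": [
    [0,0.1,0],
    [0,0.2,0],
    [0,0.3,0],
    [0,0.4,0],
    [0,0.5,0]
  ],
  "grip": [1,1,1,1,1]
}}

```text
time_s: 21.0
position: [0.5175, -0.0816, 0.1229]
tcp_rot: [[-0.484, -0.001, 0.875], [-0.875, 0.0, -0.484], [0.0, -1.0, -0.001]]
force: [0.5, 0.8, -2.8]
opening: 0.577
```

Emit:
{"method": "arm_command", "body": {
  "translation": [
    [0,0,0],
    [0,0,0],
    [0,0,0],
    [0,0,0],
    [0,0,0]
  ],
  "rotation": [
    [0,0.12,0],
    [0,0.24,0],
    [0,0.36,0],
    [0,0.48,0],
    [0,0.6,0]
  ],
  "grip": [1,1,1,1,1]
}}

```text
time_s: 21.5
position: [0.5169, -0.08, 0.1228]
tcp_rot: [[-0.906, -0.002, 0.424], [-0.424, 0.001, -0.906], [0.001, -1.0, -0.001]]
force: [-0.1, 0.8, -3.0]
opening: 0.578
```

Emit:
{"method": "arm_command", "body": {
  "translation": [
    [0,0,0],
    [0,0,0],
    [0,0,0],
    [0,0,0]
  ],
  "rotation": [
    [0,0.1,0],
    [0,0.2,0],
    [0,0.23,0],
    [0,0.23,0]
  ],
  "grip": [1,1,1,1]
}}

```text
time_s: 21.9
position: [0.517, -0.0801, 0.1229]
tcp_rot: [[-0.98, -0.002, 0.201], [-0.201, 0.001, -0.98], [0.001, -1.0, -0.001]]
force: [0.7, 0.5, -3.7]
opening: 0.575
```

Emit:
{"method": "arm_command", "body": {
  "translation": [
    [0,0.2,0.03],
    [0,0.4,0.03],
    [0,0.55,0.03],
    [0,0.67,0.03],
    [0,0.74,0.03]
  ],
  "rotation": [
    [0,0,0],
    [0,0,0],
    [0,0,0],
    [0,0,0],
    [0,0,0]
  ],
  "grip": [1,1,1,1,1]
}}

```text
time_s: 22.4
position: [0.5178, -0.0825, 0.0631]
tcp_rot: [[-0.98, -0.001, 0.201], [-0.201, 0.0, -0.98], [0.001, -1.0, -0.001]]
force: [-0.4, 0.2, -3.9]
opening: 0.577
```

Emit:
{"method": "arm_command", "body": {
  "translation": [
    [0,0.008,0],
    [0,0.016,0],
    [0,0.024,0],
    [0,0.03,0],
    [0,0.03,0]
  ],
  "rotation": [
    [0,0,0],
    [0,0,0],
    [0,0,0],
    [0,0,0],
    [0,0,0]
  ],
  "grip": [1,1,1,1,1]
}}

```text
time_s: 22.9
position: [0.5184, -0.0827, 0.062]
tcp_rot: [[-0.98, 0.001, 0.201], [-0.201, -0.0, -0.98], [-0.001, -1.0, 0.0]]
force: [0.2, 0.1, -3.4]
opening: 0.573
```

Emit:
{"method": "arm_command", "body": {
  "translation": [
    [0,0.00625,0],
    [0,0.0125,0],
    [0,0.01875,0],
    [0,0.025,0],
    [0,0.03,0]
  ],
  "rotation": [
    [0,0,0],
    [0,0,0],
    [0,0,0],
    [0,0,0],
    [0,0,0]
  ],
  "grip": [1,1,1,1,1]
}}

```text
time_s: 23.4
position: [0.5182, -0.0826, 0.0592]
tcp_rot: [[-0.98, -0.0, 0.201], [-0.201, 0.0, -0.98], [0.0, -1.0, -0.0]]
force: [0.0, -0.2, -2.9]
opening: 0.575
```

Emit:
{"method": "arm_command", "body": {
  "translation": [
    [0,0.006,0],
    [0,0.012,0],
    [0,0.012,0]
  ],
  "rotation": [
    [0,0,0],
    [0,0,0],
    [0,0,0]
  ],
  "grip": [1,1,1]
}}

```text
time_s: 23.7
position: [0.5182, -0.0826, 0.0583]
tcp_rot: [[-0.98, -0.0, 0.201], [-0.201, -0.0, -0.98], [0.0, -1.0, -0.0]]
force: [-0.3, 0.2, -3.5]
opening: 0.572
```

Emit:
{"method": "arm_command", "body": {
  "translation": [
    [0,0.005,0],
    [0,0.01,0],
    [0,0.01,0]
  ],
  "rotation": [
    [0,0,0],
    [0,0,0],
    [0,0,0]
  ],
  "grip": [1,1,1]
}}

```text
time_s: 24.0
position: [0.5183, -0.0827, 0.0582]
tcp_rot: [[-0.98, 0.0, 0.201], [-0.201, -0.0, -0.98], [-0.0, -1.0, 0.0]]
force: [-1.2, -0.4, 5.7]
opening: 0.578
```

Emit:
{"method": "arm_command", "body": {
  "translation": [
    [0,-0.005,0],
    [0,-0.005,0],
    [0,-0.005,0],
    [0,-0.005,0],
    [0,-0.005,0]
  ],
  "rotation": [
    [0,0,0],
    [0,0,0],
    [0,0,0],
    [0,0,0],
    [0,0,0]
  ],
  "grip": [1,-1,-1,-1,-1]
}}

```text
time_s: 24.5
position: [0.5184, -0.0827, 0.0578]
tcp_rot: [[-0.98, 0.0, 0.201], [-0.201, -0.0, -0.98], [-0.0, -1.0, 0.0]]
force: [0.4, -0.3, 0.2]
opening: 0.852
```

Emit:
{"method": "arm_command", "body": {
  "translation": [
    [0,-0.005,0],
    [0,-0.005,0],
    [0,-0.005,0],
    [0,-0.005,0],
    [0,-0.005,0]
  ],
  "rotation": [
    [0,0,0],
    [0,0,0],
    [0,0,0],
    [0,0,0],
    [0,0,0]
  ],
  "grip": [-1,-1,-1,-1,-1]
}}

```text
time_s: 25.0
position: [0.5183, -0.0826, 0.0583]
tcp_rot: [[-0.98, 0.0, 0.201], [-0.201, -0.0, -0.98], [-0.0, -1.0, 0.0]]
force: [-0.1, -0.3, 0.1]
opening: 0.996
```

Emit:
{"method": "arm_command", "body": {
  "translation": [
    [0,-0.1,0],
    [0,-0.3,0],
    [0,-0.7,0],
    [0,-1,0]
  ],
  "rotation": [
    [0,0,0],
    [0,0,0],
    [0,0,0],
    [0,0,0]
  ],
  "grip": [-1,-1,-1,-1]
}}

```text
time_s: 25.4
position: [0.5184, -0.0827, 0.1399]
tcp_rot: [[-0.98, 0.001, 0.201], [-0.201, -0.0, -0.98], [-0.001, -1.0, 0.0]]
force: [0.5, 0.1, 0.1]
opening: 1.002
```

Emit:
{"method": "arm_command", "body": {
  "translation": [
    [0,-0.5,-1],
    [0,-0.5,-1],
    [0,-0.5,-1]
  ],
  "rotation": [
    [0,0,0],
    [0,0,0],
    [0,0,0]
  ],
  "grip": [-1,-1,-1]
}}

```text
time_s: 25.7
position: [0.5014, -0.001, 0.181]
tcp_rot: [[-0.979, 0.003, 0.205], [-0.205, 0.0, -0.979], [-0.003, -1.0, 0.0]]
force: [-0.7, 0.6, -1.1]
opening: 0.997
```

Emit:
{"method": "arm_command", "body": {
  "translation": [
    [0,0,-1],
    [0,0,-1],
    [0,0,-1]
  ],
  "rotation": [
    [0,0,0],
    [0,0,0],
    [0,0,0]
  ],
  "grip": [-1,-1,-1]
}}

```text
time_s: 26.0
position: [0.4845, 0.0765, 0.1783]
tcp_rot: [[-0.979, -0.002, 0.204], [-0.204, 0.001, -0.979], [0.002, -1.0, -0.001]]
force: [0.4, -0.8, -0.7]
opening: 1.0
```

Emit:
{"method": "arm_command", "body": {
  "translation": [
    [0,0,-1],
    [0,0,-1],
    [0,0,-1]
  ],
  "rotation": [
    [0,0,0],
    [0,0,0],
    [0,0,0]
  ],
  "grip": [-1,-1,-1]
}}

```text
time_s: 26.3
position: [0.4694, 0.1542, 0.1782]
tcp_rot: [[-0.979, -0.0, 0.204], [-0.204, 0.0, -0.979], [0.0, -1.0, -0.0]]
force: [0.9, 0.2, 0.3]
opening: 0.999
```

Emit:
{"method": "arm_command", "body": {
  "translation": [
    [0,0,-1],
    [0,0,-1],
    [0,0,-1],
    [0,0,-1]
  ],
  "rotation": [
    [0,0,0],
    [0,0,0],
    [0,0,0],
    [0,0,0]
  ],
  "grip": [-1,-1,-1,-1]
}}

```text
time_s: 26.7
position: [0.4547, 0.23, 0.1782]
tcp_rot: [[-0.98, 0.001, 0.201], [-0.201, -0.001, -0.98], [-0.0, -1.0, 0.001]]
force: [0.2, -0.3, -0.5]
opening: 1.0
```

```bash
python3 t.py pics/t7.png
```

```text
26.75
edge mm 130.75 7.9 dark line 131.0
edge mm 130.75 8.2 dark line 130.5
edge mm 130.75 7.7 dark line 130.5
```

View pics/t7.png

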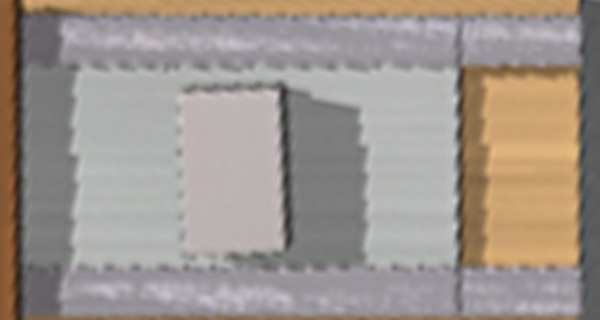

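```bash
python3 -c "
from rig import bot
print(bot.hand_in())"
```

```text
the job is handed in; nothing more can be done
None
```

The plate's front edge is on the scribed line, the marble weight is resting on it, and the job is handed in at about 27 s of the 72 s. The hand-in gave no verdict.

- **Slide:** I dragged the plate about 70 mm in two stages. The highest downward force I read was about 19 N. The first light presses, around 8–11 N, slipped, so I pressed harder.
- **Weight:** I set it down flat with a touch of about 9 N, let go, and moved the arm clear.
- **Last top picture:** The plate's edge is in the same place as before the weight went on. It looks within about 1 mm of the line's middle, perhaps 0.7 mm short. The weight is clear of the rails, about 21 mm ahead of the board's middle; the middle of the uncovered part is at about 22 mm.
- **Disagreements:** The network's points from the side camera were off by up to a centimetre or more. My automatic line finder also mixed up the line with the plate's shadow. For the final position I relied on reading the rectified top picture by eye.
- **Not checked:** I took no last side picture, so how level the weight lies rests on the top view and the contact force. I did not re-measure the other objects, but the arm did not register touching any of them.

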